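# Third hand: hold a shelf bracket against its rail

## Task

Pick up the grey shelf bracket and, with its foot flat on the bed of the assembly jig, press the outer face of its upright leaf squarely against the wooden shelf rail, centred on the red line, until the gauge pointer stands in the green band, never letting the pointer go into the red. Finish while still holding it there with a steady push, so that a colleague can drive the screws: do not let go. Leave the other things on the bench alone.

Things in the scene. Friction and masses are not known exactly. Their poses are not given: they have to be found in the camera images.
- bracket: Loose grey bracket, ~0.25 kg, left or right of the jig. Foot 70 (x) x 100 (y) x 6 mm; upright leaf 6 x 100 x 48 mm tall on the foot's +x edge (outer face at x +35); in the middle a rib 12 mm thick (y -6 to 6, x -31 to 29, top at 48 mm): grip it from above, fingers closing along y. Screw holes both sides of the rib. Origin: centre of the foot's underside; x points from foot to leaf, z up.
- leaf (a point): Centre of the outer (+x) face of the bracket's upright leaf, 35 mm ahead of the bracket's origin and 24 mm above its underside; axes as the bracket's.
- jig: Jig fixed to the bench, place and yaw vary. Aluminium bed, top at z 12 mm, x -100 to 165, y -100 to 100 mm. Blue spring housing (x 112 to 160, 170 wide, top at 50 mm) with the gauge scale on top: bands white, green, white, red along +x, read at the tip of the black pointer. Origin: at bench height in the open bed; x points away from the robot, towards rail and housing.
- rail_face (a point): Wooden rail 180 (y) x 18 x 52 mm tall, standing across the bed (2 to 54 mm above it) on the jig's sprung carriage and moving with it; red centre line at y 0 on its face and top edge. This point: on the face to press, which looks to the robot, at y 0, at the height of the bed's top; x points into the rail (pressing direction), parallel to the jig's x. At rest the face is at x +50 mm of the jig.
- carriage (a joint): Travel in metres of the sprung carriage with the rail along the jig's +x, which is what the black gauge pointer shows: 0 at rest, 0.030 at the end stop. The spring pushes back with about 2 N at the start plus 0.5 N per mm. Green band: 0.010 to 0.020 (about 7 to 12 N); red from 0.026 on.
- castor: Bystander: loose steel castor with a black 50 mm wheel, resting upside down on its 70 x 60 mm plate, about 75 mm tall. Origin: centre of the plate's underside.
- screwdriver: Bystander: loose screwdriver lying on the bench. Origin: middle of its underside.
- spray_can: Bystander: loose orange-labelled spray can, 52 mm across, 130 mm tall, standing. Origin: centre of its underside.
- pipe_tee: Bystander: loose white plastic pipe tee, 112 mm long, 40 mm tall. Origin: on the bench beneath its middle.
- tape_measure: Bystander: loose black and yellow tape measure, 70 x 40 x 66 mm. Origin: centre of its underside.
- wrench: Bystander: loose wrench lying on the bench beyond the jig. Origin: middle of its underside.
Things that resemble listed ones, but are neither listed nor needed, are in the scene too. Leave any blue or pink look-alike of the bracket alone.

How it is judged:
By the outcome, as a careful person would: the job done as asked, in the order asked, and still so for the second after the job is handed in, while the arm keeps its last pose, push and grip.
It also fails if it takes over 45 s, if anything falls off the work surface, if the arm or the gripper's body presses on something with over 40 N, if the wrist force passes 120 N, or if a joint passes its speed limit or range.

## Robot

A 6-joint arm with a two-finger parallel gripper is mounted at the origin on the work surface. World frame = base frame: x ahead of the robot, y to its left, z up, the work surface at z = 0. Lengths are in mm, angles in rad, forces in N, time in s.
With the tool pointing down it reaches from about 350 to 775 mm from the base axis. Payload 7.3 kg.
Tool frame: the origin (TCP) lies midway between the tips of the shut fingers; the grasp point (between the pads) lies bot.tcp_to_grasp behind it (bot.tcp_to_grasp is the distance from the TCP to the grasp point, in mm); z points along the fingers, y is the direction in which the jaws open and shut (so a half turn about z gives the same grasp; the last joint's range is limited). The gripper opens to 92 mm and grips with 3 to 60 N. Pads are 19 mm wide; open, the fingers measure 130 mm over their backs; the gripper's body (75 mm by 190 mm) begins 47 mm behind the grasp point.
Start: joints at [1.157, 0.342, 1.524, -0, 1.275, -0.146], TCP at [138.905, 506.311, 226.741] pointing down, gripper open.
Joint ranges: [-2.53, 2.53], [-0.77, 2.02], [0.04, 2.7], [-1, 4.14], [0.28, 2.66], [-3.11, 3.11]. Speed limits (rad/s): [2.57, 2.57, 3.14, 3.14, 3.14, 3.14].

## Interface

Orientations are given as [roll, pitch, yaw] about the fixed x, y, z axes, in that order (R = Rz(yaw) Ry(pitch) Rx(roll)).
In Python, from plant import bot gives the robot as it stands.
- The arm moves only by the shell command python3 -m inch 'ROWS'. ROWS is JSON, one flat list of numbers, 7 for each row, row after row: the shift along the world's x, y, z in cm, then the turn, a rotation vector about the world's x, y, z in degrees, then the gripper command: -1 is shut, 1 is fully open, values between are in proportion. In form: [tx, ty, tz, ax, ay, az, fingers, tx, ty, tz, ax, ay, az, fingers, ...]. A call has exactly 5 rows; each row is the pose to reach, as a shift and turn from the pose measured when the call began; what a row does not reach only later rows make up. A row lasts 1/10 s, in which the tool goes at most 50 mm and 8.59 degrees, less where a joint would pass 70% of its speed; a pose out of reach is approached as far as the arm can. A call with a gripper value outside its range is refused whole. The fingers move at their own pace and stop on an object; the grip force is fixed at half the most. Time passes only in rows, so rows that repeat a pose let the fingers close, or fill a call up. It gives the time, the measured TCP pose, the force and the opening at its end, in the units of the state.
- bot.get_obs(): the state, without advancing time (a new reading comes with each control period).
- bot.capture(name): name is "side" or "top"; returns the picture (420x560x3 uint8, red, green, blue); there is no depth.
- bot.calibration(name): a dict with "fx", "fy", "cx", "cy" (pixels), "cam_to_world" (4x4, takes a point from camera to world coordinates). Camera axes: x right, y down, z forward; pixel columns grow to the right and rows downward; lengths in mm; the calibration is good to about 2 mm. A picture is of the moment at which its call begins. calibration takes no time and is no camera call.
- bot.close_job(): hands the job in, once; it reports no verdict.
The state is a dict: "time": time; "joint_positions": joint angles; "dq": joint speeds; "tau": joint torques, N m; "tool_pos": TCP position; "tcp_rot": TCP orientation; "contact_force": force on the tool from outside, world axes, zero at the start; "moment": the same for the moment, N m; "grip_width": finger opening in mm.
Only numpy, scipy, OpenCV 4.12 (cv2) and the standard library are available. Lean on these libraries where they do the work, as an engineer would, in place of code of your own. Each camera call takes 0.05 s, during which the arm holds its last target.

## Working session

There is one attempt and no reset: what is moved stays moved. The work goes in short steps, Python scripts to look and compute and a shell command to move; the robot and the scene stay as the last step left them, time stands still between calls to the robot, and variables do not carry over. Pictures are saved under pics/ and viewed, and the job is handed in when it is done.

```bash
mkdir -p pics; ls
python3 - <<'E'
from plant import bot
import cv2
for n in("side","top"):
    im=bot.capture(n); cv2.imwrite(f"pics/{n}0.png",im[:,:,::-1])
    c=bot.calibration(n); print(n,c)
print(bot.get_obs(), bot.tcp_to_grasp)
E
```

```text
pics
side {'fx': 534.7663060549141, 'fy': 534.7663060549141, 'cx': 281.3906184543115, 'cy': 215.34004198231753, 'cam_to_world': array([[-8.94223618e-01, -2.72824837e-01,  3.54867198e-01,
        -1.89214725e+02],
       [-4.47249925e-01,  5.76831305e-01, -6.83544549e-01,
         1.39991143e+03],
       [-1.82105786e-02, -7.69956008e-01, -6.37837065e-01,
         1.31549908e+03],
       [ 0.00000000e+00,  0.00000000e+00,  0.00000000e+00,
         1.00000000e+00]])}
top {'fx': 503.20152984630107, 'fy': 503.20152984630107, 'cx': 266.78809410382433, 'cy': 206.6789585198492, 'cam_to_world': array([[ 3.86604487e-02, -9.72034493e-01,  2.31634008e-01,
         2.04240800e+02],
       [-9.99252402e-01, -3.75877012e-02,  9.04445855e-03,
         1.66859227e+01],
       [-8.49358305e-05, -2.31810501e-01, -9.72760959e-01,
         1.48853406e+03],
       [ 0.00000000e+00,  0.00000000e+00,  0.00000000e+00,
         1.00000000e+00]])}
{'time': 0.1, 'joint_positions': array([ 1.15698651e+00,  3.42637010e-01,  1.52489359e+00,  3.26695873e-06,
        1.27537945e+00, -1.45968645e-01]), 'dq': array([ 0.00049901, -0.00059873, -0.00253056,  0.00050606,  0.0012575 ,
       -0.0019396 ]), 'tau': array([ 1.97992624e-03, -4.32007241e+01, -2.44697696e+01,  7.17865932e-02,
        5.26142854e-02, -7.31180671e-05]), 'tool_pos': array([138.76331285, 505.97317914, 226.13251405]), 'tcp_rot': array([-3.14028973e+00, -1.94706442e-04,  2.87375040e+00]), 'contact_force': array([-0.23876651,  0.43376389,  0.68523778]), 'moment': array([ 0.00716863,  0.03850226, -0.06378958]), 'grip_width': 91.54171980074533} 18.8
```

View pics/top0.png

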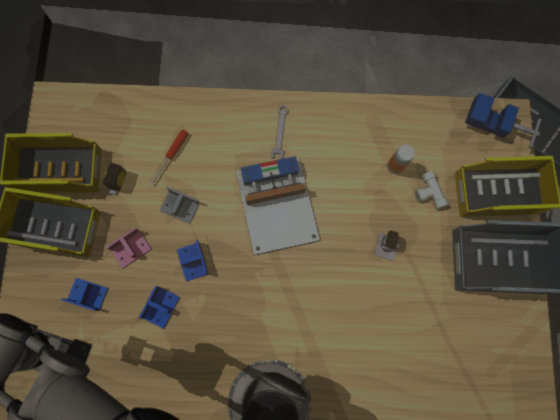

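View pics/side0.png

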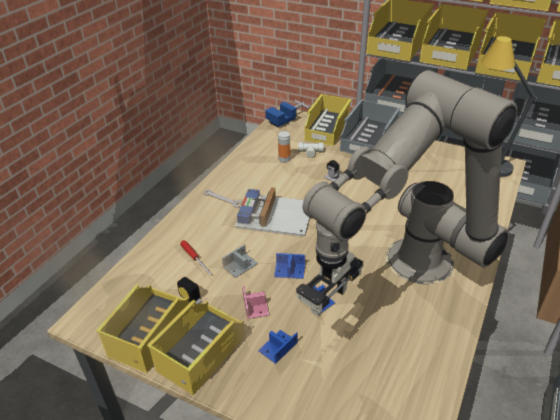

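The top view shows the grey bracket near (179,206), the jig bed near (280,212) with the rail near (276,193), and blue and pink look-alikes at (192,262) and (130,248). I'll zoom in next.

Run:
```python
import cv2
a=cv2.imread("pics/top0.png");b=cv2.imread("pics/side0.png")
c1=cv2.resize(a[180:230,150:210],None,fx=6.5,fy=6.5,interpolation=cv2.INTER_CUBIC)
c2=cv2.resize(b[235:285,210:270],None,fx=6.5,fy=6.5,interpolation=cv2.INTER_CUBIC)
import numpy as np
cv2.imwrite("pics/z1.png",np.hstack([c1,c2]))
c1=cv2.resize(a[150:260,230:330],None,fx=4,fy=4,interpolation=cv2.INTER_CUBIC)
c2=cv2.resize(b[170:250,225:320],None,fx=4,fy=4,interpolation=cv2.INTER_CUBIC)
c2=cv2.copyMakeBorder(c2,0,440-320,0,0,0)
cv2.imwrite("pics/z2.png",np.hstack([c1,c2]))
```

```text
(no output)
```

View pics/z1.png

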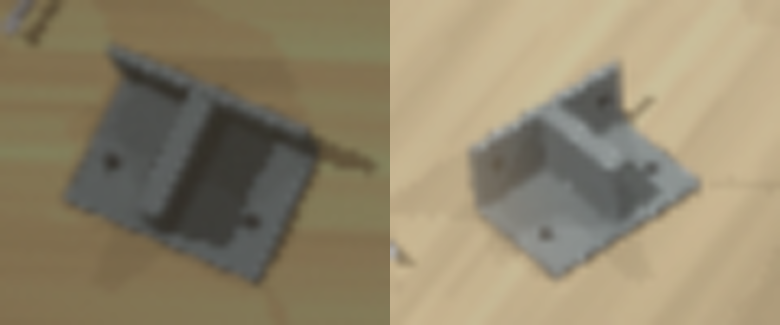

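View pics/z2.png

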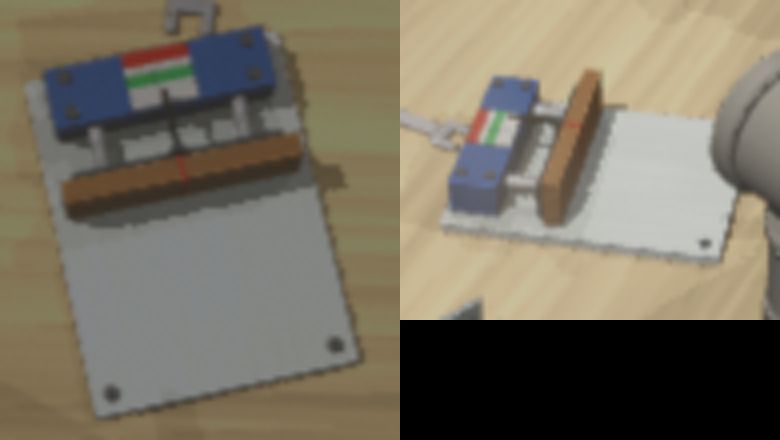

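```bash
cat > h.py <<'E'
import numpy as np, cv2
from plant import bot
def ray(n,u,v):
    c=bot.calibration(n);M=c["cam_to_world"]
    d=M[:3,:3]@np.array([(u-c["cx"])/c["fx"],(v-c["cy"])/c["fy"],1.]);return M[:3,3],d
def onz(n,p,z):
    o,d=ray(n,*p);return (o+d*(z-o[2])/d[2])[:2]
def proj(n,P):
    c=bot.calibration(n);M=c["cam_to_world"];q=M[:3,:3].T@(np.array(P)-M[:3,3])
    return c["fx"]*q[0]/q[2]+c["cx"],c["fy"]*q[1]/q[2]+c["cy"]
def two(pt,ps):
    A=[];b=[]
    for n,p in(("top",pt),("side",ps)):
        o,d=ray(n,*p);d/=np.linalg.norm(d);Q=np.eye(3)-np.outer(d,d);A.append(Q);b.append(Q@o)
    return np.linalg.lstsq(np.vstack(A),np.hstack(b),rcond=None)[0]
E
python3 - <<'E'
from h import *
np.set_printoptions(precision=1,suppress=True)
f=lambda X,Y,s,ox,oy:((X+.5)/s-.5+ox,(Y+.5)/s-.5+oy)
T=lambda X,Y:f(X,Y,6.5,150,180); S=lambda X,Y:f(X-390,Y,6.5,210,235)
for nm,t,s,z in(("leafL",(112,45),(472,150),48),("leafR",(318,133),(620,62),48),("footL",(64,203),(555,279),0),("footR",(258,284),(700,185),0)):
    print(nm,two(T(*t),S(*s)),onz("top",T(*t),z),onz("side",S(*s),z))
T=lambda X,Y:f(X,Y,4,230,150); S=lambda X,Y:f(X-400,Y,4,225,170)
for nm,t,z in(("nearL",(98,418),12),("nearR",(361,360),12),("farL",(26,86),12),("farR",(278,34),12),("railtopL near",(65,186),66),("railtopR near",(300,144),66),("redtop near",(184,166),66),("redtop far",(180,154),66)):
    print(nm,onz("top",T(*t),z))
for nm,t,z in(("nearL",(722,262),12),("farL",(442,226),12),("red",(575,126),66),("railtopL",(560,194),66),("railtopR",(600,74),66)):
    print("side",nm,onz("side",S(*t),z))
E
```

```text
leafL [597.4 329.3  47.8] [597.4 329.3] [597.2 329.5]
leafR [561.7 233.3  44. ] [559.6 232.3] [560.6 237.1]
footL [533.9 355.4   3.4] [533.2 355.6] [537.3 352.8]
footR [498.9 262.1   3.5] [498.2 262.3] [502.1 259.2]
nearL [410.6  62.2]
nearR [ 461.4 -131. ]
farL [664.3 128.8]
farR [713.7 -63.4]
railtopL near [572.3  92.2]
railtopR near [610.8 -78.6]
redtop near [590.8   5.9]
redtop far [599.7   9.1]
side nearL [406.9  67.3]
side farL [664.2 133.6]
side red [588.3   6.5]
side railtopL [554.1 101.2]
side railtopR [604.4 -76.8]
```

```bash
python3 -m inch '[4,-2,0,0,0,-2,1, 8,-4,0,0,0,-4,1, 12,-6,0,0,0,-6,1, 16,-8,0,0,0,-6,1, 20,-10,0,0,0,-6,1]'; python3 -m inch '[4,-2,-2,0,0,0,1, 8,-4,-4,0,0,0,1, 12,-6,-6,0,0,0,1, 16,-8,-8,0,0,0,1, 20,-10,-10,0,0,0,1]'
python3 - <<'E'
from h import *
a=cv2.imread("pics/top0.png");b=cv2.imread("pics/side0.png")
A=cv2.resize(a[155:215,235:315],None,fx=9,fy=9,interpolation=cv2.INTER_CUBIC)
A=cv2.convertScaleAbs(A,alpha=1.6);cv2.imwrite("pics/z3.png",A)
# bed mask
h=cv2.cvtColor(a,cv2.COLOR_BGR2HSV)
m=((h[...,1]<45)&(h[...,2]>85)).astype(np.uint8)
m[:150]=0;m[260:]=0;m[:,:230]=0;m[:,330:]=0
c=max(cv2.findContours(m,0,1)[0],key=cv2.contourArea)
hull=cv2.convexHull(c);print(cv2.minAreaRect(c),cv2.approxPolyDP(hull,3,True)[:,0])
E
```

```text
time: 0.6
tool_pos: [340.0, 404.8, 225.9]
tcp_rot: [-3.14, -0.0, 2.769]
contact_force: [0.5, 0.5, 0.1]
grip_width: 91.8
time: 1.1
tool_pos: [541.3, 303.6, 124.6]
tcp_rot: [-3.139, -0.001, 2.769]
contact_force: [-0.0, -0.4, 0.4]
grip_width: 92.0
((277.5442199707031, 205.40342712402344), (85.99151611328125, 67.59510803222656), 77.73522186279297) [[236 171]
 [307 192]
 [319 239]
 [255 254]]
```

View pics/z3.png

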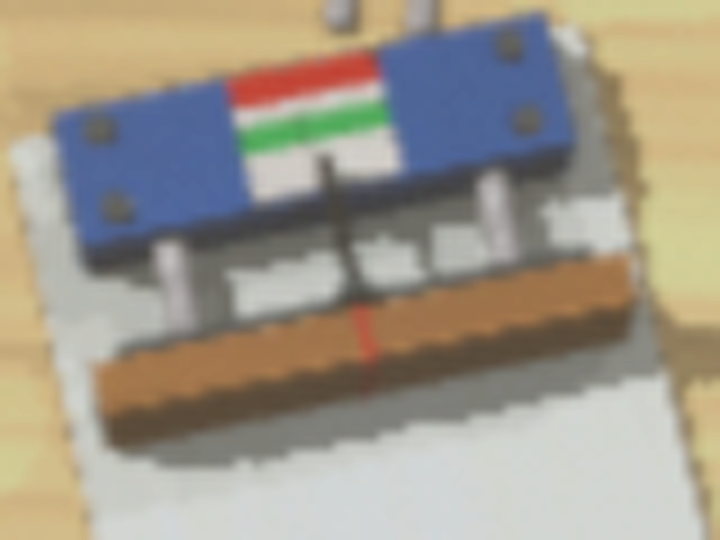

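The rail's near top edge runs from (103,415) to (632,305) in the 9x crop. The red line meets it at (372,360), and the pointer is below the green band, at rest.

Run:
```python
from h import *
np.set_printoptions(precision=1,suppress=True)
f=lambda X,Y:((X+.5)/9-.5+235,(Y+.5)/9-.5+155)
L,R,r=[onz("top",f(*p),66) for p in((103,415),(632,305),(372,360))]
print(L,R,(L+R)/2,r,np.degrees(np.arctan2(*(L-R)*[-1,1])))
n=np.array([531,-9.]);t=np.radians(14.7);e=np.array([np.cos(t),np.sin(t)]);print(n+50*e)
im=bot.capture("top");cv2.imwrite("pics/top1.png",im[:,:,::-1])
im2=bot.capture("side")
c1=cv2.resize(im[170:240,140:220],None,fx=5,fy=5)
c2=cv2.resize(im2[215:285,200:280],None,fx=5,fy=5)
cv2.imwrite("pics/z4.png",np.hstack([c1,c2])[:,:,::-1])
```

```text
[558.6  91.1] [602.2 -79.2] [580.4   6. ] [580.4   4.7] 14.338091871906846
[579.4   3.7]
```

View pics/z4.png

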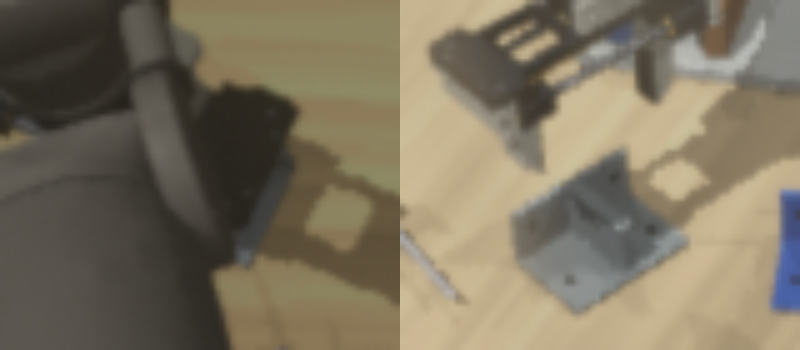

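```bash
python3 -m inch '[0.6,-0.9,-1,0,0,0,1, 0.6,-0.9,-4,0,0,0,1, 0.6,-0.9,-6,0,0,0,1, 0.6,-0.9,-6,0,0,0,1, 0.6,-0.9,-6,0,0,0,1]'
python3 - <<'E'
from h import *
im2=bot.capture("side")
cv2.imwrite("pics/z5.png",cv2.resize(im2[215:285,190:290],None,fx=7,fy=7)[:,:,::-1])
print(bot.get_obs()["tool_pos"],bot.get_obs()["tcp_rot"])
E
```

```text
time: 1.7
tool_pos: [548.3, 292.2, 62.0]
tcp_rot: [-3.135, -0.003, 2.765]
contact_force: [-0.2, 1.4, 0.2]
grip_width: 92.1
[548.97218626 292.34279974  62.81006696] [-3.13657372e+00 -1.79751906e-03  2.76494478e+00]
```

View pics/z5.png

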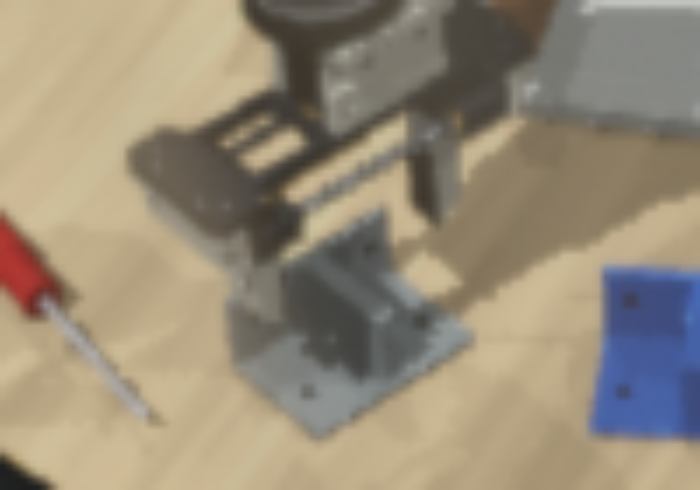

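The fingers straddle the rib, whose top edge is near (340,270) in the crop. I'll descend and close.

```bash
python3 -m inch '[-0.2,0.2,-2,0,0,0,1, -0.2,0.2,-4,0,0,0,1, -0.2,0.2,-4.9,0,0,0,1, -0.2,0.2,-4.9,0,0,0,1, -0.2,0.2,-4.9,0,0,0,1]';python3 -m inch '[0,0,0,0,0,0,-1, 0,0,0,0,0,0,-1, 0,0,0,0,0,0,-1, 0,0,0,0,0,0,-1,0,0,0,0,0,0,-1]'
```

```text
time: 2.25
tool_pos: [547.7, 294.7, 15.0]
tcp_rot: [-3.138, -0.0, 2.765]
contact_force: [0.4, -0.2, -0.2]
grip_width: 91.9
time: 2.75
tool_pos: [547.7, 294.7, 15.1]
tcp_rot: [-3.138, -0.0, 2.765]
contact_force: [0.0, 0.1, -0.8]
grip_width: 56.4
```

```bash
python3 -m inch '[0,0,0,0,0,0,-1, 0,0,0,0,0,0,-1, 0,0,0,0,0,0,-1, 0,0,0,0,0,0,-1,0,0,0,0,0,0,-1]'
```

```text
time: 3.25
tool_pos: [547.7, 294.7, 15.1]
tcp_rot: [-3.138, -0.0, 2.765]
contact_force: [0.1, 0.7, 0.4]
grip_width: 16.3
```

```bash
python3 -m inch '[0,0,0,0,0,0,-1, 0,0,0,0,0,0,-1, 0,0,0,0,0,0,-1, 0,0,0,0,0,0,-1,0,0,0,0,0,0,-1]'
python3 - <<'E'
from h import *
im2=bot.capture("side")
cv2.imwrite("pics/z6.png",cv2.resize(im2[215:285,190:290],None,fx=7,fy=7)[:,:,::-1])
print(bot.get_obs()["tool_pos"],bot.get_obs()["tcp_rot"],bot.get_obs()["joint_positions"])
E
```

```text
time: 3.75
tool_pos: [547.7, 294.8, 15.1]
tcp_rot: [-3.138, -0.0, 2.765]
contact_force: [-1.5, 1.5, 0.9]
grip_width: 11.9
[547.64271885 294.80635398  15.08855084] [-3.13796452e+00 -5.05822512e-04  2.76512563e+00] [ 0.3718731   0.73968223  1.46988957 -0.00287699  0.93486217 -0.8207451 ]
```

View pics/z6.png

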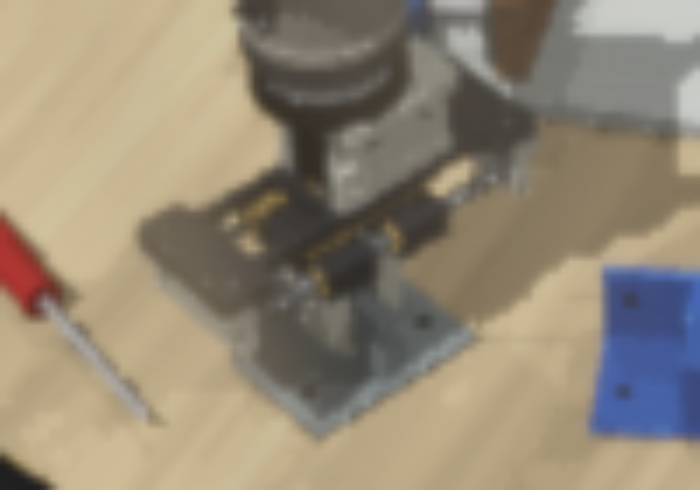

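```bash
python3 -m inch '[0,0,1,0,0,0,-1, 0,0,3,0,0,0,-1, 0,0,6,0,0,0,-1, 0,0,9,0,0,0,-1, 0,0,10,0,0,0,-1]'; python3 -m inch '[-0.3,-2,0,0,0,3,-1, -0.6,-5,0,0,0,6,-1, -1,-8,0,0,0,10,-1, -1.5,-12,0,0,0,14,-1, -1.5,-15,0,0,0,18,-1]';python3 -m inch '[-0.2,-4,0,0,0,4,-1, -0.4,-8,0,0,0,8,-1, -0.5,-12,0,0,0,12,-1, -0.5,-15,0,0,0,16,-1, -0.5,-15.4,0,0,0,18,-1]'
python3 - <<'E'
from h import *
im2=bot.capture("side");im=bot.capture("top")
cv2.imwrite("pics/s7.png",cv2.resize(im2[140:260,210:370],None,fx=5,fy=5)[:,:,::-1])
cv2.imwrite("pics/t7.png",cv2.resize(im[140:260,210:370],None,fx=5,fy=5)[:,:,::-1])
o=bot.get_obs();print(o["tool_pos"],np.degrees(o["tcp_rot"]),o["grip_width"],o["contact_force"])
E
```

```text
time: 4.3
tool_pos: [549.1, 295.2, 118.7]
tcp_rot: [-3.141, 0.004, 2.765]
contact_force: [-0.1, -0.5, -2.2]
grip_width: 11.9
time: 4.8
tool_pos: [532.6, 143.2, 117.8]
tcp_rot: [-3.14, 0.001, 3.082]
contact_force: [0.8, -0.1, -2.8]
grip_width: 11.8
time: 5.3
tool_pos: [527.0, -14.3, 117.1]
tcp_rot: [-3.14, -0.001, -2.888]
contact_force: [0.1, 0.7, -3.1]
grip_width: 11.9
[527.02068969 -12.09985112 117.06165467] [-1.79945981e+02 -2.44301135e-02 -1.65536203e+02] 11.95517939361453 [-0.49100993 -0.72780911 -1.29167159]
```

View pics/s7.png

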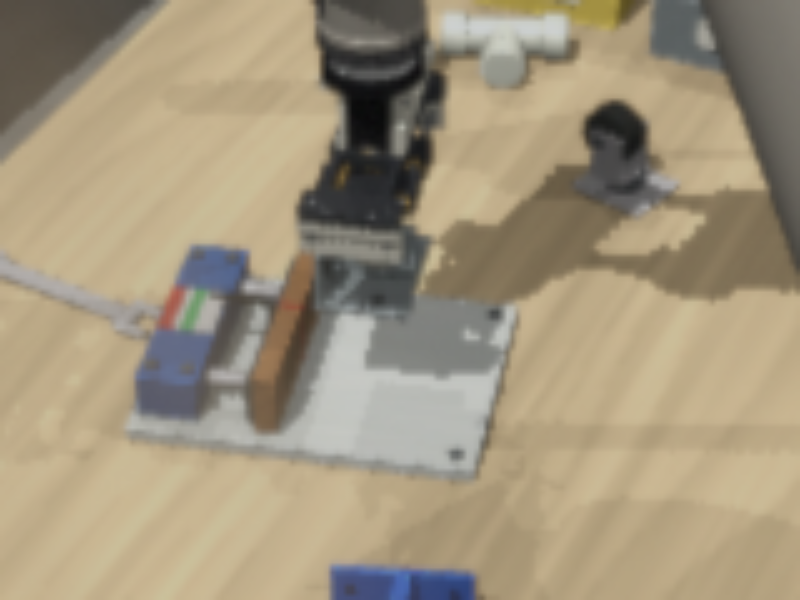

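View pics/t7.png

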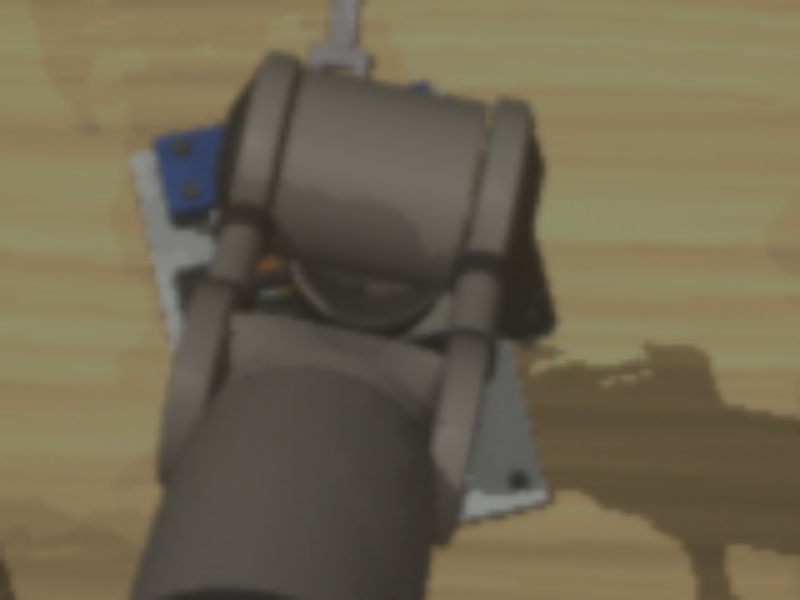

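The side view shows the bracket upright in the gripper above the bed, at about (370,275), with its leaf behind the rail and a clear gap. The top view is blocked by the arm. I'll lower it now.

```bash
python3 -m inch '[0,0.3,-2,0,0,0,-1, 0,0.3,-5,0,0,0,-1, 0,0.3,-7,0,0,0,-1, 0,0.3,-8,0,0,0,-1, 0,0.3,-8,0,0,0,-1]'
python3 - <<'E'
from h import *
im2=bot.capture("side")
cv2.imwrite("pics/s8.png",cv2.resize(im2[165:255,225:345],None,fx=6.5,fy=6.5,interpolation=cv2.INTER_CUBIC)[:,:,::-1])
o=bot.get_obs();print(o["tool_pos"],np.degrees(o["tcp_rot"]),o["grip_width"],o["contact_force"])
E
```

```text
time: 5.9
tool_pos: [525.9, -8.4, 35.7]
tcp_rot: [3.141, -0.004, -2.889]
contact_force: [0.3, 0.6, -2.8]
grip_width: 11.7
[526.82670615  -8.64140982  36.84695377] [-1.79969404e+02 -7.92198448e-02 -1.65523277e+02] 12.050912949256485 [ 0.26244309  0.51895148 -2.19626018]
```

View pics/s8.png

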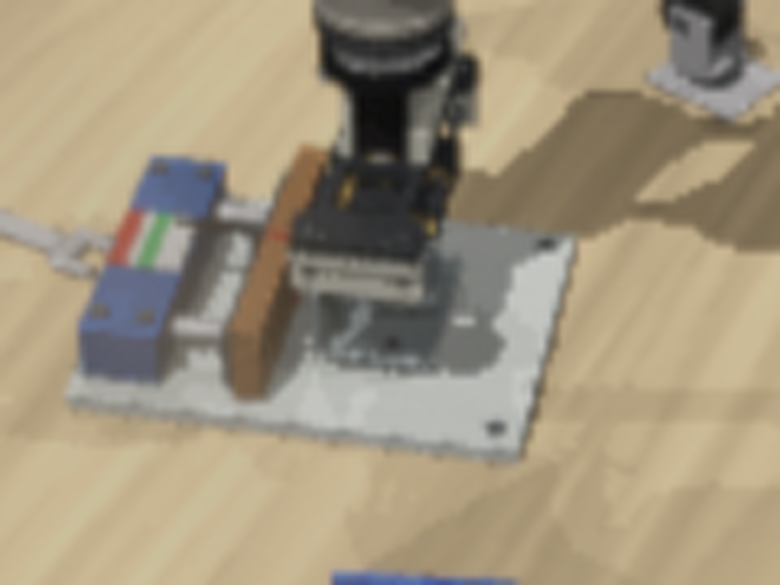

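```bash
python3 -m inch '[0,0,-0.4,0,0,0,-1, 0,0,-0.7,0,0,0,-1, 0,0,-0.9,0,0,0,-1, 0,0,-0.9,0,0,0,-1, 0,0,-0.9,0,0,0,-1]'
```

```text
time: 6.45
tool_pos: [526.9, -8.7, 28.0]
tcp_rot: [-3.141, -0.001, -2.889]
contact_force: [0.2, 0.2, -2.7]
grip_width: 11.9
```

```bash
python3 -m inch '[0,0,-0.05,0,0,0,-1, 0,0,-0.1,0,0,0,-1, 0,0,-0.1,0,0,0,-1, 0,0,-0.1,0,0,0,-1, 0,0,-0.1,0,0,0,-1]'
```

```text
time: 6.95
tool_pos: [527.0, -8.7, 27.1]
tcp_rot: [-3.141, -0.001, -2.889]
contact_force: [0.3, 0.3, -2.3]
grip_width: 11.9
```

```bash
python3 -m inch '[0,0,-0.05,0,0,0,-1, 0,0,-0.1,0,0,0,-1, 0,0,-0.1,0,0,0,-1, 0,0,-0.1,0,0,0,-1, 0,0,-0.1,0,0,0,-1]'
```

```text
time: 7.45
tool_pos: [527.0, -8.7, 27.0]
tcp_rot: [-3.141, -0.001, -2.889]
contact_force: [-3.5, 0.2, 6.7]
grip_width: 11.7
```

```bash
python3 -m inch '[0.3,0.08,-0.05,0,0,0,-1, 0.7,0.18,-0.05,0,0,0,-1, 1.1,0.28,-0.05,0,0,0,-1, 1.5,0.38,-0.05,0,0,0,-1, 1.5,0.38,-0.05,0,0,0,-1]'
python3 - <<'E'
from h import *
im2=bot.capture("side")
cv2.imwrite("pics/s9.png",cv2.resize(im2[165:255,225:345],None,fx=6.5,fy=6.5,interpolation=cv2.INTER_CUBIC)[:,:,::-1])
o=bot.get_obs();print(o["tool_pos"],np.degrees(o["tcp_rot"]),o["grip_width"],o["contact_force"])
E
```

```text
time: 7.95
tool_pos: [542.0, -5.0, 27.0]
tcp_rot: [-3.141, -0.001, -2.889]
contact_force: [-3.8, -0.4, 5.9]
grip_width: 11.8
[542.00500235  -4.97060862  27.04097082] [-1.79934746e+02 -3.70810966e-02 -1.65516670e+02] 12.020412210297158 [-4.47170381 -0.1202529   5.88583577]
```

View pics/s9.png

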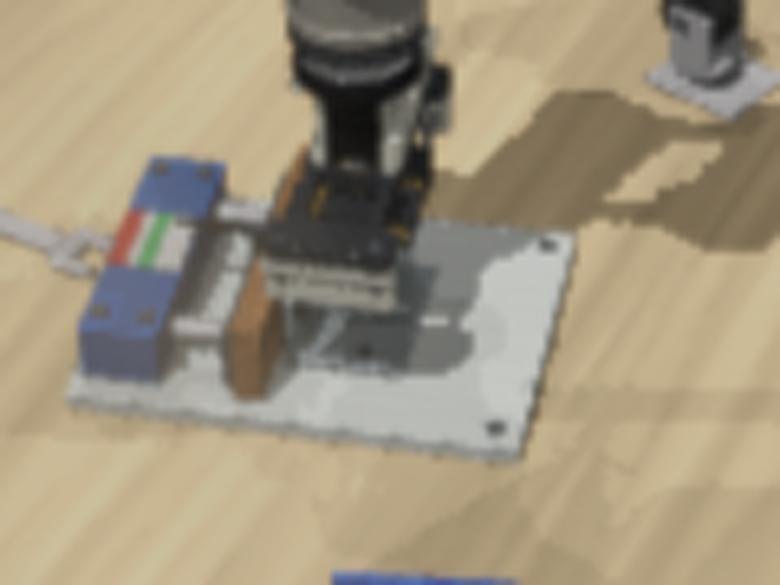

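```bash
python3 -m inch '[0.2,0.05,-0.05,0,0,0,-1, 0.4,0.1,-0.05,0,0,0,-1, 0.6,0.15,-0.05,0,0,0,-1, 0.8,0.2,-0.05,0,0,0,-1, 0.8,0.2,-0.05,0,0,0,-1]'
python3 - <<'E'
from h import *
im2=bot.capture("side");im=bot.capture("top")
cv2.imwrite("pics/s10.png",cv2.resize(im2[165:255,225:345],None,fx=6.5,fy=6.5,interpolation=cv2.INTER_CUBIC)[:,:,::-1])
o=bot.get_obs();print(o["tool_pos"],np.degrees(o["tcp_rot"]),o["grip_width"],o["contact_force"],o["moment"])
E
```

```text
time: 8.5
tool_pos: [548.0, -3.4, 27.1]
tcp_rot: [-3.141, -0.005, -2.888]
contact_force: [-11.3, -3.5, 12.8]
grip_width: 11.7
[547.95512155  -3.35673418  27.09536756] [-179.96378755   -0.27615925 -165.48425114] 11.575798930591459 [-11.51127838  -3.46709906  11.42108714] [-0.47313291  1.62497068  0.0734703 ]
```

View pics/s10.png

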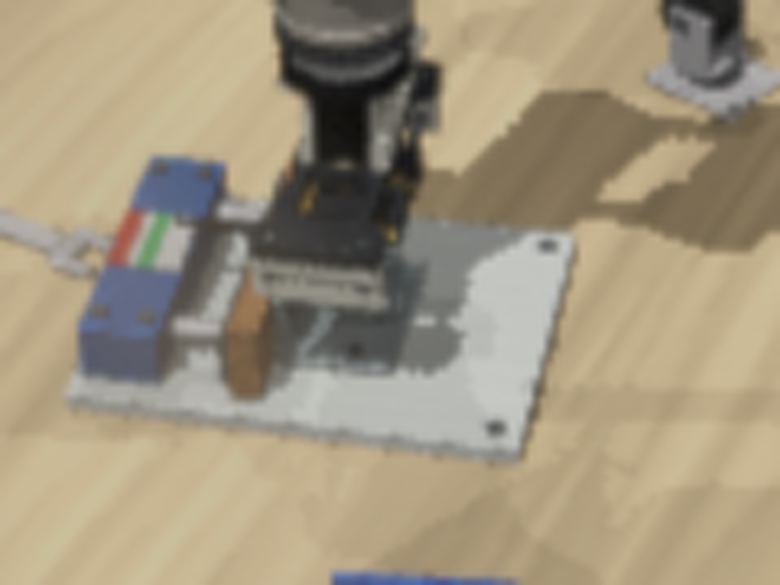

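```bash
python3 -m inch '[0.3,0.08,-0.03,0,0,0,-1, 0.4,0.1,-0.03,0,0,0,-1, 0.6,0.15,-0.03,0,0,0,-1, 0.8,0.2,-0.03,0,0,0,-1, 0.8,0.2,-0.03,0,0,0,-1]'
python3 - <<'E'
from h import *
im2=bot.capture("side");im=bot.capture("top")
A=cv2.resize(im2[185:230,232:292],None,fx=10,fy=10,interpolation=cv2.INTER_CUBIC)
cv2.imwrite("pics/s11.png",A[:,:,::-1]);cv2.imwrite("pics/top11.png",im[:,:,::-1])
cv2.imwrite("pics/t11.png",cv2.convertScaleAbs(cv2.resize(im[140:230,220:340],None,fx=6.5,fy=6.5),alpha=1.5)[:,:,::-1])
o=bot.get_obs();print(o["tool_pos"],np.degrees(o["tcp_rot"]),o["grip_width"],o["contact_force"],o["moment"])
E
```

```text
time: 9.1
tool_pos: [553.2, -2.0, 27.3]
tcp_rot: [3.142, -0.011, -2.888]
contact_force: [-14.0, -4.8, 12.3]
grip_width: 11.7
[553.20514027  -1.98051683  27.24122445] [ 179.99698568   -0.60639213 -165.45532344] 11.698115222341682 [-14.54584757  -4.07408328  12.78506771] [-0.6516846   1.80985218  0.02581185]
```

View pics/s11.png

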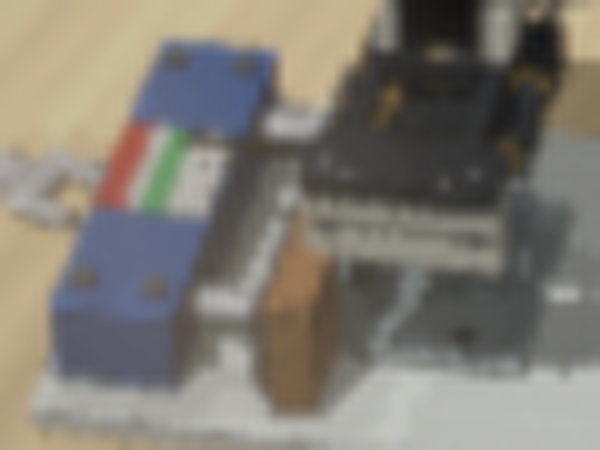

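View pics/t11.png

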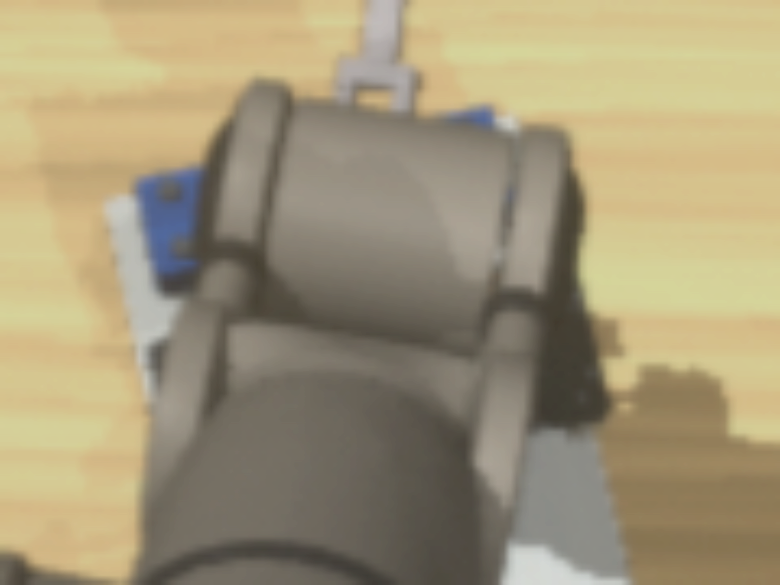

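```bash
cat >> h.py <<'E'
def railcol(bgr):
    h=cv2.cvtColor(bgr,cv2.COLOR_BGR2HSV)
    m=(h[...,0]<16)&(h[...,1]>95)
    out=[]
    for r in range(217,225):
        c=np.where(m[r,250:280])[0]
        if len(c): out.append((r,c.min()+250,c.max()+250))
    return out
def railshift(b0,b1):
    # register small patch at rail's lower near end
    t=cv2.resize(b0[213:227,257:270],None,fx=8,fy=8,interpolation=cv2.INTER_CUBIC)
    w=cv2.resize(b1[209:231,245:276],None,fx=8,fy=8,interpolation=cv2.INTER_CUBIC)
    r=cv2.matchTemplate(w,t,cv2.TM_CCOEFF_NORMED);_,v,_,p=cv2.minMaxLoc(r)
    return p[0]/8-12,p[1]/8-4,v
E
python3 - <<'E'
from h import *
b0=cv2.imread("pics/side0.png");b1=bot.capture("side")[:,:,::-1].copy()
cv2.imwrite("pics/side11.png",b1)
print(railcol(b0),railcol(b1),railshift(b0,b1))
e=np.array([np.cos(.253),np.sin(.253),0])
P=np.array([558.6,91.1,30]);p0=proj("side",P)
for d in(5,10,15,20):
    print(d,np.array(proj("side",P+d*e))-p0)
A=np.hstack([cv2.resize(x[190:225,235:270],None,fx=11,fy=11,interpolation=cv2.INTER_CUBIC) for x in(b0,b1)])
cv2.imwrite("pics/cmp.png",A)
E
```

```text
[(217, np.int64(261), np.int64(264)), (218, np.int64(262), np.int64(264)), (219, np.int64(261), np.int64(264)), (220, np.int64(261), np.int64(264)), (221, np.int64(262), np.int64(264)), (222, np.int64(262), np.int64(264)), (223, np.int64(262), np.int64(262)), (224, np.int64(262), np.int64(263))] [(217, np.int64(259), np.int64(262)), (218, np.int64(259), np.int64(262)), (219, np.int64(259), np.int64(261)), (220, np.int64(260), np.int64(260)), (221, np.int64(260), np.int64(262)), (222, np.int64(259), np.int64(262)), (223, np.int64(261), np.int64(262)), (224, np.int64(261), np.int64(262))] (-1.875, -0.125, 0.9769440293312073)
5 [-1.31273007 -0.16527206]
10 [-2.62431761 -0.33040028]
15 [-3.93476413 -0.49538484]
20 [-5.2440711  -0.66022593]
```

View pics/cmp.png

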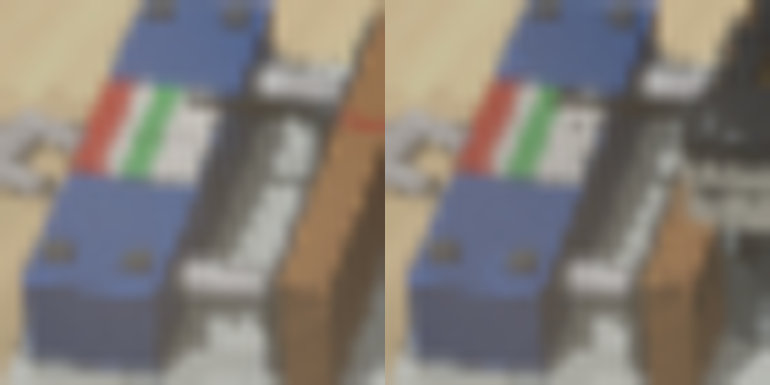

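Rail travel is about 7 mm, and the pointer tip is still in the first white band. I'll push on with a small counter-tilt to keep the foot flat.

```bash
python3 -m inch '[0.4,0.1,-0.03,0.1,-0.4,0,-1, 0.6,0.15,-0.03,0.2,-0.8,0,-1, 0.8,0.2,-0.03,0.3,-1.2,0,-1, 1,0.26,-0.03,0.3,-1.2,0,-1, 1,0.26,-0.03,0.3,-1.2,0,-1]'
cat > look.py <<'E'
from h import *
import sys
b0=cv2.imread("pics/side0.png");b1=bot.capture("side")[:,:,::-1].copy()
s=railshift(b0,b1);print(s,"travel~",-s[0]/.2625)
A=np.hstack([cv2.resize(x[190:230,235:270],None,fx=11,fy=11,interpolation=cv2.INTER_CUBIC) for x in(b0,b1)])
cv2.imwrite(f"pics/{sys.argv[1]}.png",A)
cv2.imwrite(f"pics/{sys.argv[1]}w.png",cv2.resize(b1[165:255,225:345],None,fx=6.5,fy=6.5,interpolation=cv2.INTER_CUBIC))
o=bot.get_obs();print(o["time"],o["tool_pos"],np.degrees(o["tcp_rot"]),o["grip_width"],o["contact_force"],o["moment"])
E
python3 look.py c12
```

```text
time: 9.75
tool_pos: [557.9, -0.7, 27.0]
tcp_rot: [3.14, -0.0, -2.887]
contact_force: [-20.7, -8.8, 17.9]
grip_width: 12.0
(-3.0, -0.125, 0.9560389518737793) travel~ 11.428571428571429
9.8 [557.93670093  -0.68120175  26.99971035] [ 1.79932696e+02 -2.34682367e-02 -1.65396096e+02] 11.731111746222577 [-20.71477485  -8.47768111  17.23969245] [-1.5618507   3.25326286  0.03320987]
```

View pics/c12.png

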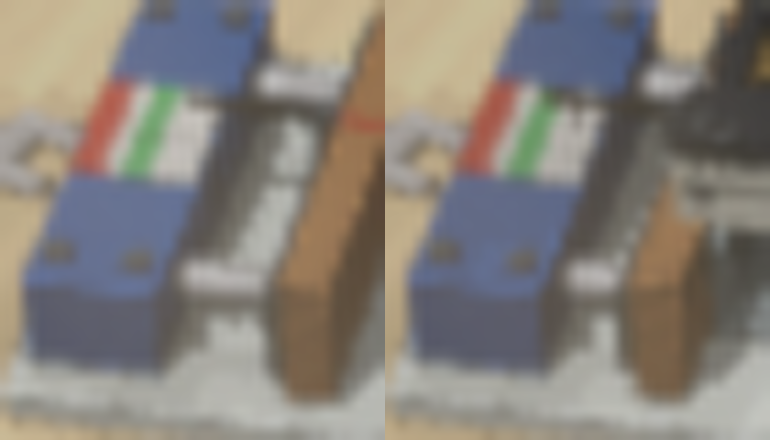

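View pics/c12w.png

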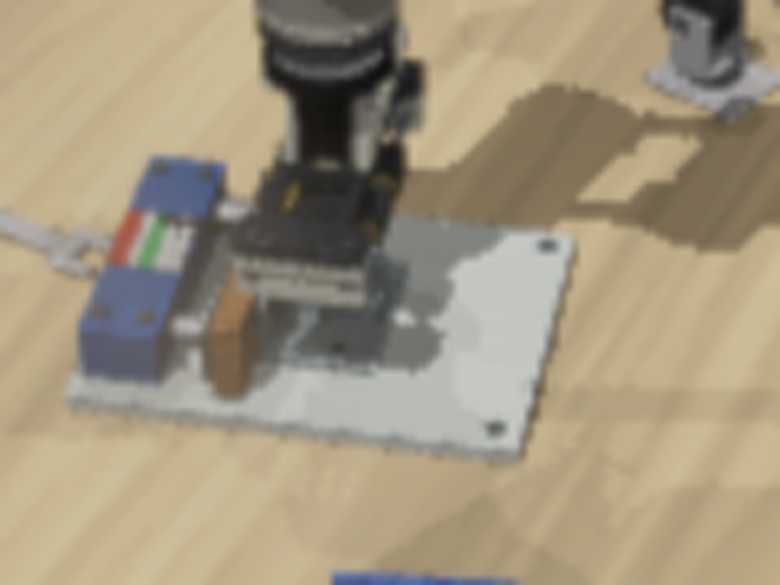

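Travel is about 11.5 mm, with the pointer just into the green and the foot level. The force on the foot is high, so I'll advance about 3 mm more with less downforce.

```bash
python3 -m inch '[0.5,0.13,0,0.15,-0.6,0,-1, 0.6,0.15,0,0.15,-0.6,0,-1, 0.7,0.18,0,0.15,-0.6,0,-1, 0.7,0.18,0,0.15,-0.6,0,-1, 0.7,0.18,0,0.15,-0.6,0,-1]'
python3 look.py c13
```

```text
time: 10.3
tool_pos: [559.6, -0.2, 27.0]
tcp_rot: [3.139, -0.001, -2.886]
contact_force: [-21.3, -9.0, 16.7]
grip_width: 12.1
(-3.375, -0.125, 0.9373872876167297) travel~ 12.857142857142856
10.35 [ 5.59575516e+02 -2.33773413e-01  2.70123068e+01] [ 1.79866845e+02 -6.78629796e-02 -1.65338338e+02] 12.037100061194602 [-21.30551755  -8.18932133  16.51357955] [-1.61945922  3.20231677 -0.03734867]
```

View pics/c13.png

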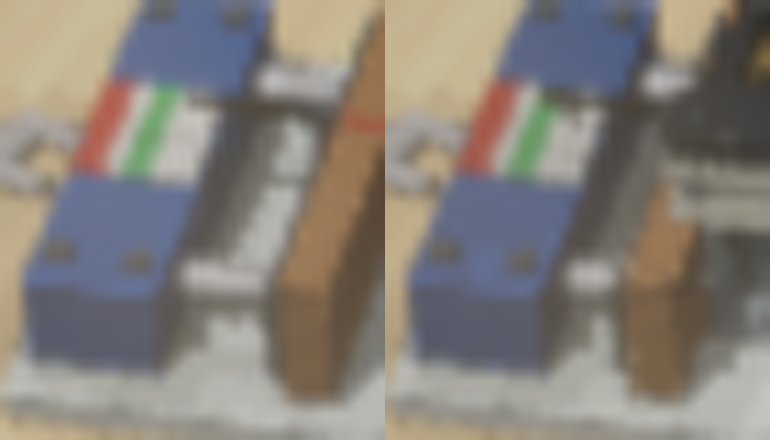

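```bash
python3 -m inch '[0.5,0.12,0.05,0.05,-0.6,0,-1, 0.6,0.14,0.05,0.05,-0.6,0,-1, 0.6,0.14,0.05,0.05,-0.6,0,-1, 0.6,0.14,0.05,0.05,-0.6,0,-1, 0.6,0.14,0.05,0.05,-0.6,0,-1]'
python3 look.py c14
```

```text
time: 10.85
tool_pos: [560.6, 0.0, 27.0]
tcp_rot: [3.14, -0.002, -2.885]
contact_force: [-18.1, -7.9, 11.4]
grip_width: 11.8
(-3.75, -0.25, 0.9328158497810364) travel~ 14.285714285714285
10.9 [5.60616676e+02 3.16342663e-02 2.70319255e+01] [ 1.79889279e+02 -9.52320443e-02 -1.65291949e+02] 11.983789347344874 [-17.47217522  -7.8495584   12.1163154 ] [-1.50718301  2.72863376 -0.07454498]
```

View pics/c14.png

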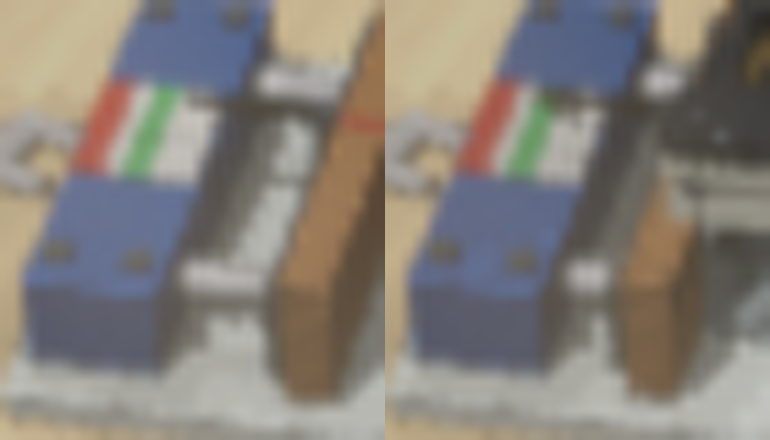

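View pics/c14w.png

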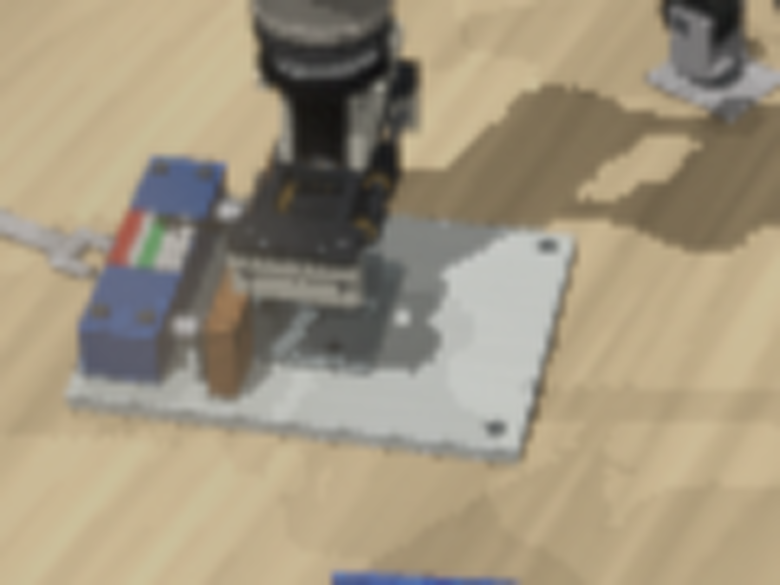

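The side view shows the pointer tip inside the green band at about (545,97) in the comparison crop. Next I'll check the centring by casting rays from bracket and rail features.

Run:
```python
from h import *
b=bot.capture("side")[:,:,::-1].copy()
t=np.radians(14.6);R=np.array([[np.cos(t),-np.sin(t)],[np.sin(t),np.cos(t)]])
o=np.array([560.6,0.0])
S=10;ox,oy=245,190
A=cv2.resize(b[190:240,245:305],None,fx=S,fy=S,interpolation=cv2.INTER_CUBIC);A=cv2.convertScaleAbs(A,alpha=1.3);B=A.copy()
P=lambda x,y,z:tuple(int(round(k)) for k in (np.array(proj("side",[*(o+R@[x,y]),z]))-[ox,oy]+.5)*S)
# 3D corners of the foot's visible left edge, leaf's left edge, and the rail's left end (travel 14.3)
for a,c in(((-35,50,18),(35,50,18)),((-35,50,18),(-35,-50,18)),((35,50,12),(35,50,60)),((29,50,18),(29,50,60)),((29,50,60),(35,50,60)),((35,90,14),(35,90,66))):
    cv2.line(B,P(*a),P(*c),(0,0,255),1)
cv2.imwrite("pics/ov.png",np.hstack([A[:,:390],B[:,:390]]))
```

```text
(no output)
```

View pics/ov.png

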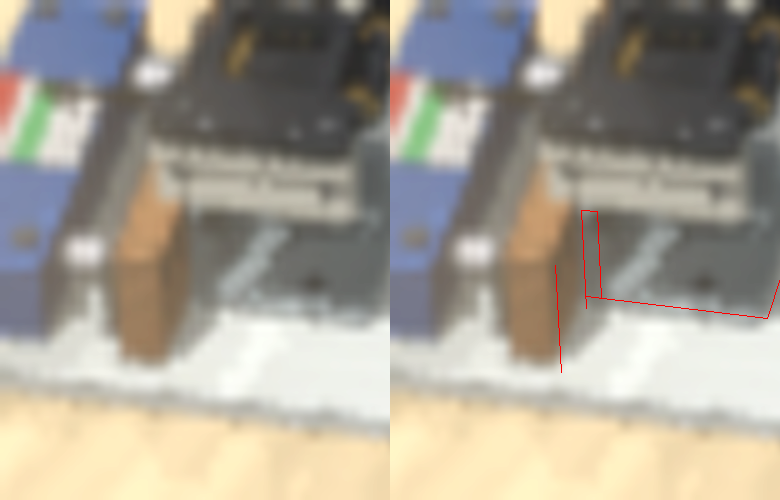

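Run:
```python
from h import *
t=np.radians(14.5);e=np.array([np.cos(t),np.sin(t)]);n=np.array([-e[1],e[0]])
b0=cv2.imread("pics/side0.png");a0=cv2.imread("pics/top0.png")
for nm,im,(x0,x1,y0,y1) in(("side",b0,(262,276,195,206)),("top",a0,(268,284,184,200))):
    h=cv2.cvtColor(im,cv2.COLOR_BGR2HSV).astype(int);w=im.astype(float)
    s=w[...,2]-w[...,1]*1.0-w[...,0]*0; sub=s[y0:y1,x0:x1]
    hh=h[y0:y1,x0:x1]
    # redness above wood: low G-B difference
    k=(w[...,1]-w[...,0])[y0:y1,x0:x1]; d=np.clip(sub-2.0*np.clip(k,0,None)-12,0,None)
    print(nm,sub.max(),np.round(d).astype(int) if 0 else "",d.sum())
    yy,xx=np.mgrid[y0:y1,x0:x1]; u=(d*xx).sum()/d.sum();v=(d*yy).sum()/d.sum()
    p=onz(nm,(u,v),66); q=p-[580.4,4.85]; print(u,v,p,"along",q@e,"lat",q@n)
P=np.array([560.6,0,18])
for nn in("side","top"):
    A=np.array(proj(nn,P));print(nn,np.array(proj(nn,P+[*n*1,0]))-A)
```

```text
side 63.0  3.0
268.0 201.0 [589.93058792   6.40661762] along 9.616762133876579 lat -0.8792329636809002
top 55.0  56.0
275.19642857142856 191.5 [589.5672028    7.08388522] along 9.434525947461998 lat -0.13255357388771302
side [-0.05653574  0.16226576]
top [-0.32467733  0.06879623]
```

Both views put the red line within 1 mm of the target line, and the bracket's projected foot edge matches the picture. I'll check the push is steady and hand it in.

```bash
python3 look.py c15; python3 -c "
from plant import bot
print(bot.close_job())"
```

```text
(-3.75, -0.25, 0.9326891899108887) travel~ 14.285714285714285
11.0 [5.60609102e+02 9.22752166e-03 2.70423963e+01] [ 1.79889902e+02 -9.48607310e-02 -1.65293537e+02] 11.915163094629236 [-17.91172635  -7.81620695  10.85425534] [-1.49434368  2.75021329 -0.03547959]
the job is handed in; nothing more can be done
None
```

I gripped the grey bracket by its rib, set its foot on the jig bed and pressed its leaf against the rail. I handed the job in at about 11 s, still holding with a steady push.

| Last check | Result |
|---|---|
| Rail travel from the side view | About 14.3 mm; arm motion suggests about 14.6 mm. The pointer is in the green band and never came near red. |
| Steadiness | Position and force were unchanged between the last two readings. |
| Level | Tool tilt is about 0.1°, and its height matches first contact with the bed. The view does not show the underside of the foot directly. |
| Squareness | Bracket yaw is 14.7°, against about 14.3° measured from the rail and 14.7° from the bed. |
| Centring | About 0.5 to 1 mm off the red line. |

- **Disagreement:** a projected rail end in the side view sat 0.5 to 1 pixel off, which would be about 3 to 6 mm sideways. I put this down to blur and calibration, because the red line itself agreed within 1 mm in both views.
- **Force:** the wrist reads about 19 N horizontally, more than the roughly 9 N the spring should give. I take the rest to be foot friction, with about 11 N pressing down. About 3 N of it is sideways, which I left uncorrected.
- **View:** the arm blocked the top camera during the press, so the final checks rely on the side view and the arm's own readings.

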